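# Put the paint pots back in their drip saucers

## Task

Clear up the painting table: stand each of the four paint pots upright in the drip saucer that matches it in both colour and size (large pots in large saucers, small pots in small ones), flat on the saucer's floor and inside its rim. Set them down gently, never drop them or tip them over, and leave the water cup and the brush mug where they stand.

Things in the scene. Friction and masses are not known exactly. Their poses are not given: they have to be found in the camera images.
- pot_large_blue_center (a point): Large blue paint pot: a loose, closed white round pot with a blue lid and a blue band round its side, 60 mm in diameter and 80 mm tall, 200 to 390 g, standing upright on the table. Point: on its axis, half-way up (40 mm above its underside); z along the axis, up.
- pot_large_yellow_center (a point): Large yellow paint pot: a loose, closed white round pot with a yellow lid and a yellow band round its side, 60 mm in diameter and 80 mm tall, 200 to 390 g, standing upright on the table. Point: on its axis, half-way up (40 mm above its underside); z along the axis, up.
- pot_small_blue_center (a point): Small blue paint pot: a loose, closed white round pot with a blue lid and a blue band round its side, 44 mm in diameter and 60 mm tall, 80 to 170 g, standing upright on the table. Point: on its axis, half-way up (30 mm above its underside); z along the axis, up.
- pot_small_yellow_center (a point): Small yellow paint pot: a loose, closed white round pot with a yellow lid and a yellow band round its side, 44 mm in diameter and 60 mm tall, 80 to 170 g, standing upright on the table. Point: on its axis, half-way up (30 mm above its underside); z along the axis, up.
- saucer_large_blue: Large blue drip saucer: a shallow round blue dish fixed to the table, 92 mm across outside, 84 mm clear inside its rim; floor 3 mm thick, rim top 8 mm above the table. Origin: centre of its underside, at table height; z up.
- saucer_large_yellow: Large yellow drip saucer: a shallow round yellow dish fixed to the table, 92 mm across outside, 84 mm clear inside its rim; floor 3 mm thick, rim top 8 mm above the table. Origin: centre of its underside, at table height; z up.
- saucer_small_blue: Small blue drip saucer: a shallow round blue dish fixed to the table, 72 mm across outside, 64 mm clear inside its rim; floor 3 mm thick, rim top 8 mm above the table. Origin: centre of its underside, at table height; z up.
- saucer_small_yellow: Small yellow drip saucer: a shallow round yellow dish fixed to the table, 72 mm across outside, 64 mm clear inside its rim; floor 3 mm thick, rim top 8 mm above the table. Origin: centre of its underside, at table height; z up.
- water_cup: Bystander: empty open grey plastic cup, 72 mm across the rim, 95 mm tall, loose, beyond the pots. Origin: centre of its underside; z up.
- brush_mug: Bystander: terracotta mug of paint brushes, 74 mm across, 100 mm tall, brushes up to 235 mm above the table, loose, at the left of the pots. Origin: centre of its underside; z up.

How it is judged:
By the outcome, as a careful person would: the job done as asked, in the order asked, and still so for the second after the job is handed in, with the robot touching nothing.
It also fails if it takes over 109 s, if anything falls off the work surface, if the arm or the gripper's body presses on something with over 40 N, if the wrist force passes 120 N, or if a joint passes its speed limit or range.

## Robot

A 6-joint arm with a two-finger parallel gripper is mounted at the origin on the work surface. World frame = base frame: x ahead of the robot, y to its left, z up, the work surface at z = 0. Lengths are in m, angles in rad, forces in N, time in s.
With the tool pointing down it reaches from about 0.3 to 0.825 m from the base axis. Payload 5.4 kg.
Tool frame: the origin (TCP) lies at the centre of the arm's flange, where the gripper is bolted on; the fingertips stand 190 mm ahead of it and the grasp point (between the pads) lies 171 mm ahead of it (arm.grip_point_offset is the z of the grasp point in the tool frame, in m); z points along the fingers, y is the direction in which the jaws open and shut (so a half turn about z gives the same grasp; the last joint's range is limited). The gripper opens to 92 mm and grips with 3 to 60 N. Pads are 20 mm wide; open, the fingers measure 128 mm over their backs; the gripper's body (75 mm by 189 mm) begins 69 mm behind the grasp point.
Start: joints at [1.056, 0.158, 1.597, -0, 1.386, -0.21], TCP at [0.173, 0.548, 0.405] pointing down, gripper open.
Joint ranges: [-2.91, 2.91], [-0.94, 2.29], [0.18, 2.7], [-1.29, 4.43], [0.17, 2.64], [-3, 3]. Speed limits (rad/s): [2.57, 2.57, 3.14, 3.14, 3.14, 3.14].

## Interface

Orientations are given as a unit quaternion [x, y, z, w].
In Python, from cell import arm gives the robot as it stands. The module is installed in compiled form; this text tells all that it offers.
- The arm moves only by the tool drive_tool, never from a script. Its argument "plan" is a list of rows, each an object with "delta_pos": the shift along the tool's x, y, z in mm, a list of three; "twist": the turn about the tool's z in degrees. A call has 1 to 20 rows; each row shifts and turns the commanded pose from where the row before left it, along the tool's axes as they then stand; what a row does not reach is not made up. A row lasts 1/8 s, in which the tool goes at most 62.5 mm and 10.7 degrees, less where a joint would pass 70% of its speed; a pose out of reach is approached as far as the arm can. A call is refused whole if a number of a shift passes 62.5 or a number of a turn 10.7, either way. A call with a gripper value outside its range is refused whole. "hand" is the opening, from 0 (shut) to 1 (fully open), set as the call begins (left out, the last holds). The fingers move at their own pace and stop on an object; the grip force is fixed at half the most. Time passes only in rows, so rows that do not move let the fingers close. It gives the time, the measured TCP pose, the force and the opening at its end, in the units of the state.
- arm.get_state(): the state, without advancing time (a new reading comes with each control period).
- arm.snapshot(name): name is "scene" or "top" or "wrist"; returns a dict with "color" (420x560x3 uint8, red, green, blue), "fx", "fy", "cx", "cy" (pixels), "camera_from_world" (4x4, takes a point from world to camera coordinates). Camera axes: x right, y down, z forward; pixel columns grow to the right and rows downward; lengths in m; the calibration is good to about 2 mm. The wrist camera is an equidistant fisheye: a pixel r from the principal point sees the ray r / f radians off the axis. A picture is of the moment at which its call begins. There is no depth.
- arm.close_job(): hands the job in, once; it reports no verdict.
The state is a dict: "time_s": time; "qpos": joint angles; "joint_vel": joint speeds; "joint_efforts": joint torques, N m; "tool_pos": TCP position; "orientation": TCP orientation; "contact_force": force on the tool from outside, world axes, zero at the start; "ft_torque": the same for the moment, N m; "gripper_width": opening from 0.0 (shut) to 1.0 (fully open).
Only numpy, scipy, OpenCV 4.12 (cv2) and the standard library are available. Lean on these libraries where they do the work, as an engineer would, in place of code of your own. Each camera call takes 0.05 s, during which the arm holds its last target. There are 200 camera calls.

## Working session

There is one attempt and no reset: what is moved stays moved. The work goes in short steps, Python scripts to look and compute and a tool call to move; the robot and the scene stay as the last step left them, time stands still between calls to the robot, and variables do not carry over. Pictures are saved under pics/ and viewed, about 12 in all and at most 16, crops included, and the job is handed in when it is done.

Besides the shell and the picture viewer there is one more tool, called after "Emit:" as name([rows], argument=value, ...), one row to a line, values as JSON. drive_tool: Moves the arm, as the interface text tells. Its arguments: {"type":"object","properties":{"plan":{"type":"array"},"hand":{"type":"number"}},"required":["plan"]}

```bash
mkdir -p pics
python3 - <<'E'
from cell import arm
import cv2,numpy as np,pickle
s=arm.get_state();print({k:np.round(v,3) for k,v in s.items()},arm.grip_point_offset)
d={}
for n in("scene","top"):
    r=arm.snapshot(n);d[n]=r;cv2.imwrite(f"pics/{n}0.png",r["color"][:,:,::-1])
    M=r["camera_from_world"];print(n,r["fx"],r["cx"],r["cy"],np.round(-M[:3,:3].T@M[:3,3],3),np.round(M[:3,:3],2).tolist())
pickle.dump(d,open("d0.pkl","wb"))
E
```

```text
{'time_s': np.float64(0.0), 'qpos': array([ 1.056,  0.159,  1.598, -0.   ,  1.386, -0.21 ]), 'joint_vel': array([-0.001, -0.002,  0.   , -0.002, -0.   ,  0.   ]), 'joint_efforts': array([ 0.0000e+00, -3.8558e+01, -3.2211e+01,  7.0000e-02,  3.8000e-02,
       -0.0000e+00]), 'tool_pos': array([0.172, 0.548, 0.404]), 'orientation': array([ 0.152,  0.988, -0.001, -0.   ]), 'contact_force': array([ 0.723,  0.866, -0.181]), 'ft_torque': array([-0.008,  0.012, -0.037]), 'gripper_width': np.float64(0.998)} 0.1714
scene 509.2098644845684 276.3064512096729 214.6698388067323 [ 1.496 -0.053  0.835] [[0.17, 0.99, -0.01], [0.65, -0.12, -0.75], [-0.75, 0.12, -0.66]]
top 497.92312225663545 281.5516158772095 210.53969088437367 [0.427 0.087 1.517] [[-0.0, -1.0, -0.01], [-0.99, 0.0, -0.13], [0.13, 0.01, -0.99]]
```

View pics/scene0.png

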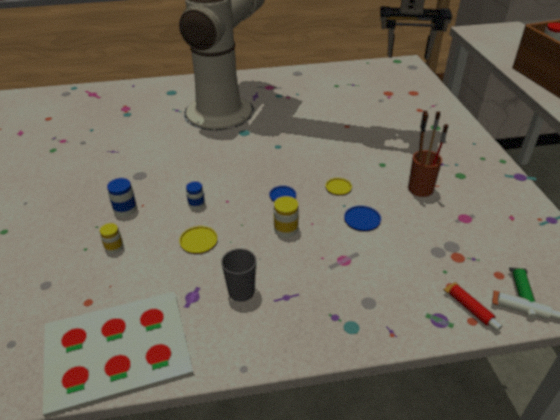

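View pics/top0.png

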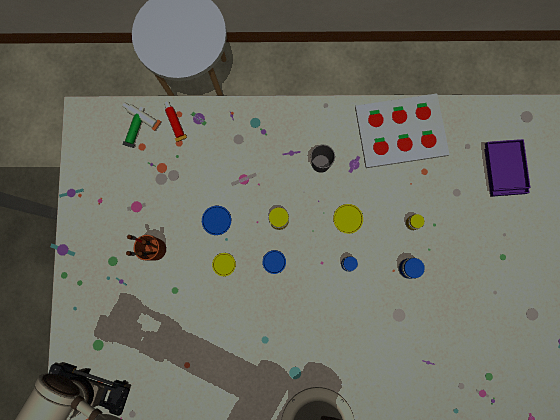

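The top view shows the saucers at: large blue (217,220), small yellow (224,264), small blue (274,262) and large yellow (348,218). The pots are at: large yellow (279,217), small blue (349,263), small yellow (416,221) and large blue (412,267). The cup is at (322,157) and the mug at (150,245).

```bash
cat > h.py <<'E'
import numpy as np,cv2
def ray(r,u,v,z):
    M=r["camera_from_world"];R=M[:3,:3];c=-R.T@M[:3,3]
    d=R.T@np.array([(u-r["cx"])/r["fx"],(v-r["cy"])/r["fy"],1]);return (c+d*(z-c[2])/d[2])[:2]
def proj(r,p):
    M=r["camera_from_world"];q=M[:3,:3]@p+M[:3,3];return r["fx"]*q[0]/q[2]+r["cx"],r["fy"]*q[1]/q[2]+r["cy"]
def blobs(r,col,vmin=60,amin=60):
    h=cv2.cvtColor(r["color"],cv2.COLOR_RGB2HSV)
    lo,hi=((22,140,vmin),(36,255,255)) if col=="y" else ((100,140,vmin),(125,255,255))
    m=cv2.inRange(h,lo,hi)
    return [c for c in cv2.findContours(m,cv2.RETR_EXTERNAL,cv2.CHAIN_APPROX_NONE)[0] if cv2.contourArea(c)>amin],m
E
python3 - <<'E'
from h import *;import pickle
d=pickle.load(open("d0.pkl","rb"))
for n in("top","scene"):
  r=d[n]
  for col in"yb":
    for c in blobs(r,col)[0]:
        x,y,w,h=cv2.boundingRect(c);print(n,col,(x,y,w,h),end=" ")
        for z in(.008,.06,.08):
            P=np.array([ray(r,*p[0],z) for p in c]).astype(np.float32)
            (cc,rad)=cv2.minEnclosingCircle(P*1000); e=cv2.fitEllipse(P*1000)
            print(z,np.round(cc,0),round(2*rad),"| ell",np.round(e[0],0),np.round(e[1],0),end=" ")
        print()
r=d["top"];im=r["color"][:,:,::-1]
cv2.imwrite("pics/crop.png",cv2.resize(np.vstack([im[140:290,190:330],im[140:290,310:450]][0:0]+[np.hstack([im[200:280,260:300],im[200:280,330:370],im[200:280,393:433]])]),None,fx=6,fy=6,interpolation=0))
E
```

```text
top y (212, 253, 24, 23) 0.008 [467. 279.] 72 | ell [467. 280.] [68. 69.] 0.06 [466. 273.] 69 | ell [465. 273.] [66. 67.] 0.08 [465. 270.] 69 | ell [465. 271.] [65. 66.] 
top y (410, 214, 14, 15) 0.008 [ 597. -307.] 44 | ell [ 597. -307.] [39. 41.] 0.06 [ 591. -293.] 42 | ell [ 591. -293.] [38. 40.] 0.08 [ 588. -288.] 41 | ell [ 589. -288.] [37. 39.] 
top y (269, 207, 20, 21) 0.008 [608. 114.] 65 | ell [610. 114.] [57. 61.] 0.06 [602. 113.] 63 | ell [603. 113.] [55. 58.] 0.08 [599. 113.] 62 | ell [601. 113.] [55. 58.] 
top y (333, 204, 30, 30) 0.008 [605. -98.] 92 | ell [605. -97.] [88. 89.] 0.06 [599. -91.] 89 | ell [599. -91.] [85. 86.] 0.08 [597. -89.] 87 | ell [597. -88.] [84. 84.] 
top b (405, 258, 19, 20) 0.008 [ 456. -293.] 59 | ell [ 456. -293.] [56. 58.] 0.06 [ 455. -280.] 57 | ell [ 455. -280.] [54. 56.] 0.08 [ 454. -275.] 57 | ell [ 454. -275.] [53. 55.] 
top b (344, 257, 14, 14) 0.008 [ 469. -102.] 42 | ell [ 469. -102.] [39. 40.] 0.06 [467. -95.] 41 | ell [467. -95.] [37. 39.] 0.08 [467. -93.] 40 | ell [467. -93.] [37. 38.] 
top b (263, 250, 23, 24) 0.008 [474. 128.] 70 
[... 1364 characters left out ...]
b (345, 207, 35, 24) 0.008 [605. 302.] 88 | ell [605. 302.] [84. 85.] 0.06 [661. 279.] 83 | ell [661. 279.] [79. 80.] 0.08 [683. 271.] 80 | ell [683. 271.] [77. 78.] 
scene b (270, 187, 25, 13) 0.008 [477. 126.] 66 | ell [471. 125.] [46. 68.] 0.06 [541. 114.] 62 | ell [535. 114.] [43. 63.] 0.08 [566. 110.] 61 | ell [560. 109.] [42. 62.] 
scene b (187, 182, 15, 12) 0.008 [ 408. -100.] 48 | ell [ 407. -100.] [36. 46.] 0.06 [476. -97.] 45 | ell [475. -97.] [34. 43.] 0.08 [502. -96.] 44 | ell [502. -96.] [33. 42.] 
scene b (108, 179, 22, 16) 0.008 [ 365. -299.] 68 | ell [ 363. -298.] [56. 63.] 0.06 [ 436. -284.] 64 | ell [ 435. -282.] [52. 59.] 0.08 [ 464. -278.] 62 | ell [ 462. -276.] [51. 57.]
```

View pics/crop.png

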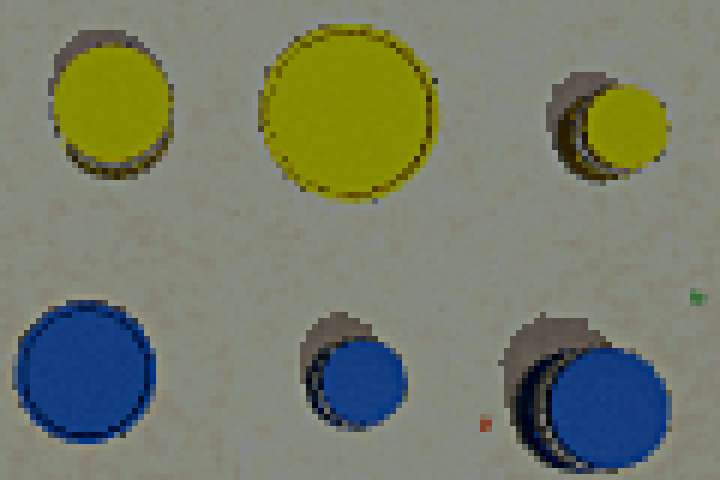

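Emit:
drive_tool([
  {"delta_pos":[0,0,0],"twist":-8.75},
  {"delta_pos":[0,0,0],"twist":-8.75},
  {"delta_pos":[0,-20,0],"twist":0},
  {"delta_pos":[-10,-40,0],"twist":0},
  {"delta_pos":[-30,-40,0],"twist":0},
  {"delta_pos":[-40,-45,0],"twist":0},
  {"delta_pos":[-45,-45,0],"twist":0},
  {"delta_pos":[-45,-45,0],"twist":0},
  {"delta_pos":[-45,-45,0],"twist":0},
  {"delta_pos":[-45,-45,0],"twist":0},
  {"delta_pos":[-45,-40,0],"twist":0},
  {"delta_pos":[-45,-40,0],"twist":0},
  {"delta_pos":[-40,-25,0],"twist":0},
  {"delta_pos":[-29,0,0],"twist":0},
  {"delta_pos":[-10,0,0],"twist":0},
  {"delta_pos":[0,0,0],"twist":0},
  {"delta_pos":[0,0,0],"twist":0},
], hand=1)

```text
time_s: 2.22
tool_pos: [0.5978, 0.1226, 0.4047]
orientation: [-0.001, 1.0, -0.0, -0.0]
contact_force: [-0.4, 0.4, -0.0]
gripper_width: 1.002
```

```bash
cat >> h.py <<'E'
def wray(r,u,v,z):
    M=r["camera_from_world"];R=M[:3,:3];c=-R.T@M[:3,3]
    a=(u-r["cx"])/r["fx"];b=(v-r["cy"])/r["fy"];t=np.hypot(a,b);s=np.sin(t)/max(t,1e-9)
    d=R.T@np.array([a*s,b*s,np.cos(t)]);return (c+d*(z-c[2])/d[2])[:2]
def wlist(r,amin=150):
    for col in"yb":
        for c in blobs(r,col,60,amin)[0]:
            x,y,w,h=cv2.boundingRect(c);print(col,(x,y,w,h),end=" ")
            for z in(.008,.06,.08):
                cc,rad=cv2.minEnclosingCircle(np.array([wray(r,*p[0],z) for p in c],np.float32)*1000)
                print(z,np.round(cc),round(2*rad),end=" | ")
            print()
E
python3 - <<'E'
from cell import arm
from h import *
r=arm.snapshot("wrist");cv2.imwrite("pics/w1.png",r["color"][:,:,::-1]);wlist(r)
E
```

```text
y (265, 202, 32, 24) 0.008 [639. 127.] 42 | 0.06 [622. 126.] 36 | 0.08 [616. 126.] 34 | 
y (241, 182, 11, 35) 0.008 [621.  86.] 43 | 0.06 [607.  91.] 37 | 0.08 [601.  93.] 35 | 
y (84, 154, 57, 65) 0.008 [603. -97.] 89 | 0.06 [592. -67.] 77 | 0.08 [587. -55.] 72 | 
y (383, 48, 51, 56) 0.008 [466. 279.] 69 | 0.06 [473. 257.] 59 | 0.08 [476. 249.] 56 | 
b (390, 150, 61, 67) 0.008 [599. 303.] 88 | 0.06 [588. 278.] 76 | 0.08 [584. 269.] 71 | 
b (70, 63, 28, 33) 0.008 [ 459. -129.] 47 | 0.06 [467. -94.] 40 | 0.08 [470. -81.] 38 | 
b (254, 49, 59, 53) 0.008 [473. 127.] 67 | 0.06 [479. 126.] 58 | 0.08 [481. 126.] 54 |
```

View pics/w1.png

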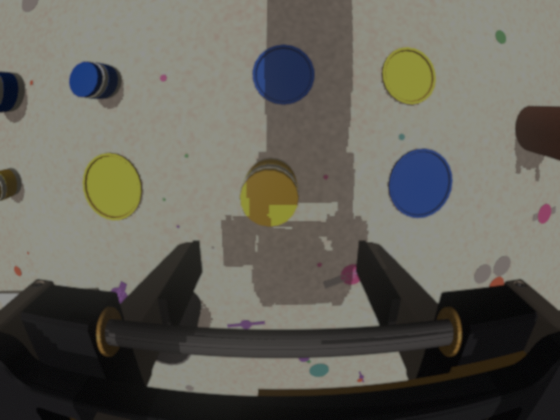

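The wrist view shows the yellow pot's lid at (270,198), partly in shadow. It gives the saucers at positions within 3 mm of the top view. I'll go down on the large yellow pot.

Emit:
drive_tool([
  {"delta_pos":[-2,-10,10],"twist":0},
  {"delta_pos":[0,0,25],"twist":0},
  {"delta_pos":[0,0,30],"twist":0},
  {"delta_pos":[0,0,30],"twist":0},
  {"delta_pos":[0,0,25],"twist":0},
  {"delta_pos":[0,0,25],"twist":0},
  {"delta_pos":[0,0,20],"twist":0},
  {"delta_pos":[0,0,16],"twist":0},
  {"delta_pos":[0,0,10],"twist":0},
  {"delta_pos":[0,0,0],"twist":0},
  {"delta_pos":[0,0,0],"twist":0},
])

```text
time_s: 3.65
tool_pos: [0.6011, 0.112, 0.2146]
orientation: [-0.0, 1.0, -0.0, 0.001]
contact_force: [-0.0, 0.0, 0.4]
gripper_width: 1.002
```

Emit:
drive_tool([
  {"delta_pos":[0,0,0],"twist":0},
  {"delta_pos":[0,0,0],"twist":0},
  {"delta_pos":[0,0,0],"twist":0},
  {"delta_pos":[0,0,0],"twist":0},
  {"delta_pos":[0,0,0],"twist":0},
  {"delta_pos":[0,0,0],"twist":0},
  {"delta_pos":[0,0,0],"twist":0},
  {"delta_pos":[0,0,0],"twist":0},
], hand=0)

```text
time_s: 4.65
tool_pos: [0.6007, 0.112, 0.2139]
orientation: [-0.0, 1.0, 0.0, 0.0]
contact_force: [-0.7, 1.5, 1.8]
gripper_width: 0.651
```

Emit:
drive_tool([
  {"delta_pos":[0,0,-5],"twist":0},
  {"delta_pos":[0,0,-15],"twist":0},
  {"delta_pos":[0,0,-25],"twist":0},
  {"delta_pos":[0,-5,-25],"twist":0},
  {"delta_pos":[0,-15,-10],"twist":0},
  {"delta_pos":[-1,-25,0],"twist":0},
  {"delta_pos":[-1,-35,0],"twist":0},
  {"delta_pos":[-1,-35,0],"twist":0},
  {"delta_pos":[0,-35,0],"twist":0},
  {"delta_pos":[0,-30,0],"twist":0},
  {"delta_pos":[0,-20,0],"twist":0},
  {"delta_pos":[0,-10,10],"twist":0},
  {"delta_pos":[0,0,20],"twist":0},
  {"delta_pos":[0,0,20],"twist":0},
  {"delta_pos":[0,0,12],"twist":0},
  {"delta_pos":[0,0,5],"twist":0},
  {"delta_pos":[0,0,0],"twist":0},
  {"delta_pos":[0,0,0],"twist":0},
])

```text
time_s: 6.9
tool_pos: [0.6042, -0.0981, 0.2275]
orientation: [-0.0, 1.0, -0.0, 0.001]
contact_force: [0.2, 0.3, -2.6]
gripper_width: 0.646
```

Emit:
drive_tool([
  {"delta_pos":[0,0,3],"twist":0},
  {"delta_pos":[0,0,2],"twist":0},
  {"delta_pos":[0,0,2],"twist":0},
  {"delta_pos":[0,0,1.5],"twist":0},
  {"delta_pos":[0,0,1],"twist":0},
  {"delta_pos":[0,0,0.5],"twist":0},
  {"delta_pos":[0,0,0],"twist":0},
  {"delta_pos":[0,0,0],"twist":0},
])

```text
time_s: 7.9
tool_pos: [0.6038, -0.0981, 0.2169]
orientation: [-0.0, 1.0, -0.0, 0.0]
contact_force: [-0.5, 0.3, -0.7]
gripper_width: 0.647
```

Run:
```python
from cell import arm
from h import *
a=arm.snapshot("scene");b=arm.snapshot("wrist")["color"]
c=a["color"];u,v=map(int,proj(a,np.array([.604,-.098,.04])))
c=cv2.resize(c[v-50:v+50,u-65:u+65],(546,420),interpolation=cv2.INTER_CUBIC)
cv2.imwrite("pics/p1.png",cv2.convertScaleAbs(c[:,:,::-1],alpha=1.5))
print(arm.get_state()["contact_force"],arm.get_state()["tool_pos"])
```

```text
[-1.50791055  0.21579133 -0.3590191 ] [ 0.60380524 -0.09806016  0.21691886]
```

View pics/p1.png

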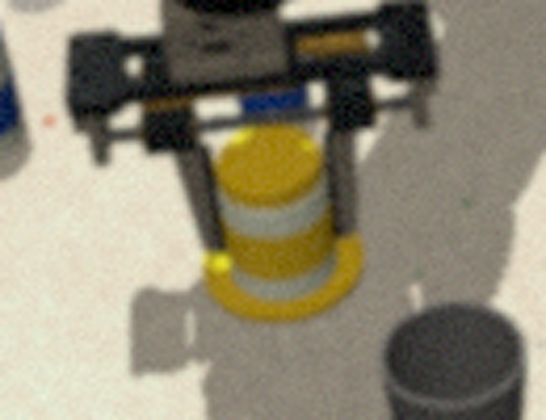

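The pot sits inside the yellow saucer (crop (275,280)), and the force has dropped to about zero. I'll release it.

Emit:
drive_tool([
  {"delta_pos":[0,0,0.5],"twist":0},
  {"delta_pos":[0,0,0],"twist":0},
  {"delta_pos":[0,0,0],"twist":0},
])

```text
time_s: 8.38
tool_pos: [0.6039, -0.0981, 0.2169]
orientation: [-0.0, 1.0, -0.0, 0.0]
contact_force: [-3.8, 0.8, 5.6]
gripper_width: 0.649
```

Emit:
drive_tool([
  {"delta_pos":[0,0,0],"twist":0},
  {"delta_pos":[0,0,0],"twist":0},
  {"delta_pos":[0,0,0],"twist":0},
  {"delta_pos":[0,0,0],"twist":0},
  {"delta_pos":[0,0,0],"twist":0},
  {"delta_pos":[0,0,-5],"twist":0},
  {"delta_pos":[0,0,-15],"twist":0},
  {"delta_pos":[0,0,-30],"twist":0},
  {"delta_pos":[0,0,-30],"twist":0},
  {"delta_pos":[10,0,-20],"twist":0},
  {"delta_pos":[25,0,0],"twist":0},
  {"delta_pos":[35,1,0],"twist":0},
  {"delta_pos":[35,2,0],"twist":0},
  {"delta_pos":[22,0,0],"twist":0},
  {"delta_pos":[10,0,0],"twist":0},
  {"delta_pos":[0,0,0],"twist":0},
  {"delta_pos":[0,0,0],"twist":0},
], hand=1)

```text
time_s: 10.5
tool_pos: [0.4674, -0.0953, 0.3167]
orientation: [-0.0, 1.0, -0.0, 0.001]
contact_force: [-0.3, 0.2, 0.4]
gripper_width: 1.002
```

Down 112 mm, to a TCP height of 0.205, on the small blue pot.

Emit:
drive_tool([
  {"delta_pos":[0,0,10],"twist":0},
  {"delta_pos":[0,0,22],"twist":0},
  {"delta_pos":[0,0,25],"twist":0},
  {"delta_pos":[0,0,25],"twist":0},
  {"delta_pos":[0,0,20],"twist":0},
  {"delta_pos":[0,0,10],"twist":0},
  {"delta_pos":[0,0,0],"twist":0},
  {"delta_pos":[0,0,0],"twist":0},
])

```text
time_s: 11.5
tool_pos: [0.4672, -0.0953, 0.2049]
orientation: [-0.0, 1.0, -0.0, 0.001]
contact_force: [-0.8, -0.5, -0.1]
gripper_width: 1.001
```

Emit:
drive_tool([
  {"delta_pos":[0,0,0],"twist":0},
  {"delta_pos":[0,0,0],"twist":0},
  {"delta_pos":[0,0,0],"twist":0},
  {"delta_pos":[0,0,0],"twist":0},
  {"delta_pos":[0,0,0],"twist":0},
  {"delta_pos":[0,0,0],"twist":0},
  {"delta_pos":[0,0,0],"twist":0},
  {"delta_pos":[0,0,0],"twist":0},
], hand=0)

```text
time_s: 12.5
tool_pos: [0.4668, -0.0951, 0.2042]
orientation: [-0.0, 1.0, -0.0, 0.0]
contact_force: [0.0, 0.3, 0.1]
gripper_width: 0.476
```

Emit:
drive_tool([
  {"delta_pos":[0,0,-5],"twist":0},
  {"delta_pos":[0,0,-15],"twist":0},
  {"delta_pos":[0,0,-25],"twist":0},
  {"delta_pos":[0,5,-25],"twist":0},
  {"delta_pos":[0,15,-10],"twist":0},
  {"delta_pos":[-2,25,0],"twist":0},
  {"delta_pos":[-2,38,0],"twist":0},
  {"delta_pos":[-3,38,0],"twist":0},
  {"delta_pos":[0,38,0],"twist":0},
  {"delta_pos":[0,34,0],"twist":0},
  {"delta_pos":[0,20,0],"twist":0},
  {"delta_pos":[0,10,10],"twist":0},
  {"delta_pos":[0,0,20],"twist":0},
  {"delta_pos":[0,0,20],"twist":0},
  {"delta_pos":[0,0,12],"twist":0},
  {"delta_pos":[0,0,5],"twist":0},
  {"delta_pos":[0,0,0],"twist":0},
  {"delta_pos":[0,0,0],"twist":0},
])

```text
time_s: 14.75
tool_pos: [0.474, 0.1279, 0.2179]
orientation: [-0.0, 1.0, 0.0, 0.001]
contact_force: [0.0, 0.9, -2.1]
gripper_width: 0.469
```

Emit:
drive_tool([
  {"delta_pos":[0,0,3],"twist":0},
  {"delta_pos":[0,0,2],"twist":0},
  {"delta_pos":[0,0,2],"twist":0},
  {"delta_pos":[0,0,1],"twist":0},
  {"delta_pos":[0,0,1],"twist":0},
  {"delta_pos":[0,0,0],"twist":0},
  {"delta_pos":[0,0,0],"twist":0},
])

```text
time_s: 15.62
tool_pos: [0.4737, 0.1279, 0.2082]
orientation: [-0.0, 1.0, 0.0, 0.0]
contact_force: [0.3, -0.0, -1.5]
gripper_width: 0.475
```

Emit:
drive_tool([
  {"delta_pos":[0,0,0.5],"twist":0},
  {"delta_pos":[0,0,0.5],"twist":0},
  {"delta_pos":[0,0,0],"twist":0},
  {"delta_pos":[0,0,0],"twist":0},
])

```text
time_s: 16.12
tool_pos: [0.4736, 0.1279, 0.2072]
orientation: [-0.0, 1.0, 0.0, 0.0]
contact_force: [-1.0, 0.9, -1.4]
gripper_width: 0.467
```

Emit:
drive_tool([
  {"delta_pos":[0,0,0.5],"twist":0},
  {"delta_pos":[0,0,0.3],"twist":0},
  {"delta_pos":[0,0,0],"twist":0},
  {"delta_pos":[0,0,0],"twist":0},
])

```text
time_s: 16.62
tool_pos: [0.4738, 0.1279, 0.2072]
orientation: [-0.0, 1.0, -0.0, -0.0]
contact_force: [-5.0, -0.3, 7.2]
gripper_width: 0.47
```

Emit:
drive_tool([
  {"delta_pos":[0,0,0],"twist":0},
  {"delta_pos":[0,0,0],"twist":0},
  {"delta_pos":[0,0,0],"twist":0},
  {"delta_pos":[0,0,0],"twist":0},
  {"delta_pos":[0,0,0],"twist":0},
  {"delta_pos":[0,0,-5],"twist":0},
  {"delta_pos":[0,0,-15],"twist":0},
  {"delta_pos":[0,0,-30],"twist":0},
  {"delta_pos":[0,0,-30],"twist":0},
  {"delta_pos":[0,0,-30],"twist":0},
  {"delta_pos":[0,-15,0],"twist":0},
  {"delta_pos":[0,-30,0],"twist":0},
  {"delta_pos":[0,-45,0],"twist":0},
  {"delta_pos":[0,-45,0],"twist":0},
  {"delta_pos":[0,-45,0],"twist":0},
  {"delta_pos":[0,-45,0],"twist":0},
  {"delta_pos":[0,-45,0],"twist":0},
  {"delta_pos":[-10,-30,0],"twist":0},
  {"delta_pos":[-20,-20,0],"twist":0},
  {"delta_pos":[-20,-20,0],"twist":0},
], hand=1)

```text
time_s: 19.12
tool_pos: [0.5235, -0.2136, 0.3154]
orientation: [0.0, 1.0, 0.0, -0.001]
contact_force: [-0.9, 0.1, -0.5]
gripper_width: 1.004
```

Emit:
drive_tool([
  {"delta_pos":[-25,-30,0],"twist":0},
  {"delta_pos":[-25,-30,0],"twist":0},
  {"delta_pos":[-17,-20,0],"twist":0},
  {"delta_pos":[0,0,0],"twist":0},
  {"delta_pos":[0,0,0],"twist":0},
  {"delta_pos":[0,0,0],"twist":0},
])

```text
time_s: 19.88
tool_pos: [0.5903, -0.2913, 0.3162]
orientation: [-0.001, 1.0, 0.0, -0.0]
contact_force: [-0.1, -0.3, 0.3]
gripper_width: 1.0
```

Run:
```python
from cell import arm
from h import *
r=arm.snapshot("wrist");wlist(r)
for n in("top","scene"):
    t=arm.snapshot(n)
    for col in"yb":
      for c in blobs(t,col,60,40)[0]:
        for z in(.063,.083):
            cc,rad=cv2.minEnclosingCircle(np.array([ray(t,*p[0],z) for p in c],np.float32)*1000)
            print(n,col,cv2.boundingRect(c),z,np.round(cc),round(2*rad))
    if n=="scene":cv2.imwrite("pics/s2.png",t["color"][120:340,60:400,::-1])
```

```text
y (472, 207, 54, 62) 0.008 [632. -36.] 86 | 0.06 [610. -82.] 71 | 0.08 [ 602. -100.] 65 | 
y (249, 192, 51, 50) 0.008 [ 607. -295.] 50 | 0.06 [ 589. -295.] 41 | 0.08 [ 583. -294.] 38 | 
y (470, 178, 24, 19) 0.008 [578. -77.] 36 | 0.06 [ 566. -116.] 30 | 0.08 [ 561. -131.] 27 | 
b (259, 0, 84, 71) 0.008 [ 435. -272.] 75 | 0.06 [ 449. -276.] 61 | 0.08 [ 454. -277.] 56 | 
top y (212, 253, 24, 23) 0.063 [466. 272.] 69
top y (212, 253, 24, 23) 0.083 [465. 270.] 68
top y (333, 204, 30, 30) 0.063 [598. -90.] 88
top y (333, 204, 30, 30) 0.083 [596. -88.] 87
top b (263, 250, 23, 24) 0.063 [472. 127.] 68
top b (263, 250, 23, 24) 0.083 [472. 126.] 67
top b (202, 206, 29, 29) 0.063 [595. 297.] 87
top b (202, 206, 29, 29) 0.083 [592. 294.] 86
scene y (103, 238, 19, 12) 0.063 [ 648. -281.] 41
scene y (103, 238, 19, 12) 0.083 [ 670. -275.] 40
scene y (179, 227, 38, 26) 0.063 [667. -95.] 87
scene y (179, 227, 38, 26) 0.083 [689. -94.] 84
scene y (100, 223, 18, 15) 0.063 [ 603. -291.] 49
scene y (100, 223, 18, 15) 0.083 [ 626. -285.] 48
scene y (182, 207, 26, 19) 0.063 [ 588. -100.] 69
scene y (182, 207, 26, 19) 0.083 [611. -99.] 67
scene y (326, 178, 26, 17) 0.063 [539. 255.] 66
scene y (326, 178, 26, 17) 0.083 [564. 247.] 65
scene b (345, 207, 35, 24) 0.063 [664. 278.] 82
scene b (345, 207, 35, 24) 0.083 [686. 270.] 80
scene b (270, 189, 25, 14) 0.063 [547. 114.] 63
scene b (270, 189, 25, 14) 0.083 [571. 110.] 61
scene b (108, 178, 13, 17) 0.063 [ 439. -286.] 66
scene b (108, 178, 13, 17) 0.083 [ 466. -280.] 65
scene b (276, 173, 14, 12) 0.063 [483. 124.] 47
scene b (276, 173, 14, 12) 0.083 [510. 120.] 45
```

View pics/s2.png

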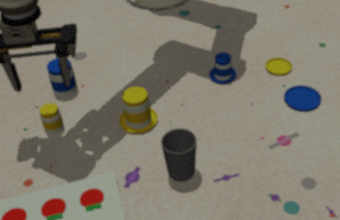

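Large yellow (crop (138,110)) and small blue (222,68) stand upright in their saucers. Next is the small yellow pot, which the wrist view puts at (0.589, -0.294).

Emit:
drive_tool([
  {"delta_pos":[0,-2,10],"twist":0},
  {"delta_pos":[0,0,22],"twist":0},
  {"delta_pos":[0,0,25],"twist":0},
  {"delta_pos":[0,0,25],"twist":0},
  {"delta_pos":[0,0,20],"twist":0},
  {"delta_pos":[0,0,9],"twist":0},
  {"delta_pos":[0,0,0],"twist":0},
  {"delta_pos":[0,0,0],"twist":0},
])

```text
time_s: 21.02
tool_pos: [0.5913, -0.2944, 0.2066]
orientation: [-0.0, 1.0, -0.001, 0.001]
contact_force: [0.5, 0.7, 0.2]
gripper_width: 0.999
```

Emit:
drive_tool([
  {"delta_pos":[0,0,0],"twist":0},
  {"delta_pos":[0,0,0],"twist":0},
  {"delta_pos":[0,0,0],"twist":0},
  {"delta_pos":[0,0,0],"twist":0},
  {"delta_pos":[0,0,0],"twist":0},
  {"delta_pos":[0,0,0],"twist":0},
  {"delta_pos":[0,0,0],"twist":0},
  {"delta_pos":[0,0,0],"twist":0},
], hand=0)

```text
time_s: 22.02
tool_pos: [0.5909, -0.2941, 0.2054]
orientation: [-0.0, 1.0, -0.0, 0.0]
contact_force: [-0.6, -0.3, 0.4]
gripper_width: 0.469
```

Emit:
drive_tool([
  {"delta_pos":[0,0,-5],"twist":0},
  {"delta_pos":[0,0,-15],"twist":0},
  {"delta_pos":[0,0,-30],"twist":0},
  {"delta_pos":[0,0,-30],"twist":0},
  {"delta_pos":[0,0,-25],"twist":0},
  {"delta_pos":[0,10,-15],"twist":0},
  {"delta_pos":[5,25,0],"twist":0},
  {"delta_pos":[10,40,0],"twist":0},
  {"delta_pos":[10,45,0],"twist":0},
  {"delta_pos":[10,45,0],"twist":0},
  {"delta_pos":[10,45,0],"twist":0},
  {"delta_pos":[10,45,0],"twist":0},
  {"delta_pos":[10,45,0],"twist":0},
  {"delta_pos":[10,45,0],"twist":0},
  {"delta_pos":[10,45,0],"twist":0},
  {"delta_pos":[10,45,0],"twist":0},
  {"delta_pos":[10,40,0],"twist":0},
  {"delta_pos":[10,30,0],"twist":0},
  {"delta_pos":[5,13,0],"twist":0},
  {"delta_pos":[0,0,0],"twist":0},
])

```text
time_s: 24.52
tool_pos: [0.4701, 0.2243, 0.3254]
orientation: [-0.001, 1.0, -0.0, -0.0]
contact_force: [0.7, 0.5, -2.3]
gripper_width: 0.471
```

Run:
```python
from cell import arm
import numpy as np
s=arm.get_state();print(np.round(s["tool_pos"],4),np.round(s["qpos"],2))
```

```text
[0.4701 0.2243 0.3254] [ 0.21  0.09  1.83 -0.    1.22 -1.36]
```

Emit:
drive_tool([
  {"delta_pos":[1,10,0],"twist":0},
  {"delta_pos":[1,20,0],"twist":0},
  {"delta_pos":[1,18,0],"twist":0},
  {"delta_pos":[0,7,10],"twist":0},
  {"delta_pos":[0,0,22],"twist":0},
  {"delta_pos":[0,0,25],"twist":0},
  {"delta_pos":[0,0,25],"twist":0},
  {"delta_pos":[0,0,15],"twist":0},
  {"delta_pos":[0,0,8],"twist":0},
  {"delta_pos":[0,0,4],"twist":0},
  {"delta_pos":[0,0,0],"twist":0},
  {"delta_pos":[0,0,0],"twist":0},
])

```text
time_s: 26.02
tool_pos: [0.4679, 0.279, 0.2171]
orientation: [-0.0, 1.0, 0.0, 0.001]
contact_force: [0.4, 0.1, -1.7]
gripper_width: 0.472
```

Emit:
drive_tool([
  {"delta_pos":[0,0,2],"twist":0},
  {"delta_pos":[0,0,2],"twist":0},
  {"delta_pos":[0,0,1],"twist":0},
  {"delta_pos":[0,0,1],"twist":0},
  {"delta_pos":[0,0,1],"twist":0},
  {"delta_pos":[0,0,0],"twist":0},
  {"delta_pos":[0,0,0],"twist":0},
])

```text
time_s: 26.9
tool_pos: [0.4675, 0.2789, 0.2094]
orientation: [-0.0, 1.0, 0.0, 0.0]
contact_force: [-0.4, 0.2, -1.3]
gripper_width: 0.471
```

Emit:
drive_tool([
  {"delta_pos":[0,0,0.5],"twist":0},
  {"delta_pos":[0,0,0.5],"twist":0},
  {"delta_pos":[0,0,0.5],"twist":0},
  {"delta_pos":[0,0,0],"twist":0},
  {"delta_pos":[0,0,0],"twist":0},
])

```text
time_s: 27.52
tool_pos: [0.4676, 0.2789, 0.2084]
orientation: [-0.0, 1.0, -0.0, 0.0]
contact_force: [-2.4, -2.2, 5.9]
gripper_width: 0.477
```

Emit:
drive_tool([
  {"delta_pos":[0,0,0],"twist":0},
  {"delta_pos":[0,0,0],"twist":0},
  {"delta_pos":[0,0,0],"twist":0},
  {"delta_pos":[0,0,0],"twist":0},
  {"delta_pos":[0,0,0],"twist":0},
  {"delta_pos":[0,0,-5],"twist":0},
  {"delta_pos":[0,0,-15],"twist":0},
  {"delta_pos":[0,0,-30],"twist":0},
  {"delta_pos":[0,0,-40],"twist":0},
  {"delta_pos":[0,0,-30],"twist":0},
  {"delta_pos":[0,-15,0],"twist":0},
  {"delta_pos":[0,-30,0],"twist":0},
  {"delta_pos":[0,-40,0],"twist":0},
  {"delta_pos":[0,-40,0],"twist":0},
  {"delta_pos":[0,-40,0],"twist":0},
  {"delta_pos":[0,-40,0],"twist":0},
  {"delta_pos":[0,-40,0],"twist":0},
  {"delta_pos":[0,-40,0],"twist":0},
  {"delta_pos":[0,-40,0],"twist":0},
  {"delta_pos":[0,-40,0],"twist":0},
], hand=1)

```text
time_s: 30.02
tool_pos: [0.4667, -0.0877, 0.3269]
orientation: [-0.0, 1.0, 0.0, -0.001]
contact_force: [0.8, -0.1, -0.5]
gripper_width: 1.0
```

Emit:
drive_tool([
  {"delta_pos":[3,-40,0],"twist":0},
  {"delta_pos":[5,-40,0],"twist":0},
  {"delta_pos":[5,-40,0],"twist":0},
  {"delta_pos":[0,-40,0],"twist":0},
  {"delta_pos":[0,-20,0],"twist":0},
  {"delta_pos":[0,-11,0],"twist":0},
  {"delta_pos":[0,0,0],"twist":0},
  {"delta_pos":[0,0,0],"twist":0},
])

```text
time_s: 31.02
tool_pos: [0.455, -0.2761, 0.3277]
orientation: [-0.001, 1.0, 0.0, -0.0]
contact_force: [0.3, -0.1, -0.4]
gripper_width: 1.003
```

Run:
```python
from cell import arm
from h import *
wlist(arm.snapshot("wrist"));print(arm.get_state()["tool_pos"])
cv2.imwrite("pics/s3.png",arm.snapshot("scene")["color"][120:340,60:460,::-1])
```

```text
y (422, 284, 28, 13) 0.008 [565. -92.] 41 | 0.06 [ 532. -124.] 34 | 0.08 [ 519. -136.] 31 | 
b (241, 182, 74, 71) 0.008 [ 477. -277.] 74 | 0.06 [ 459. -277.] 61 | 0.08 [ 452. -277.] 56 | 
[ 0.45501657 -0.2761292   0.32779986]
```

View pics/s3.png

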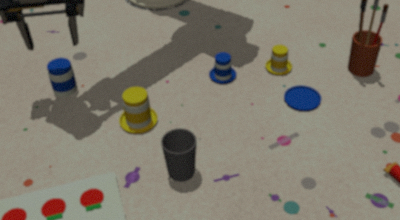

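Three pots are now in their saucers; small yellow is at crop (279,60). Now the large blue pot: down 114 mm, to a TCP height of 0.214.

Emit:
drive_tool([
  {"delta_pos":[0,0,10],"twist":0},
  {"delta_pos":[0,0,22],"twist":0},
  {"delta_pos":[0,0,25],"twist":0},
  {"delta_pos":[0,0,25],"twist":0},
  {"delta_pos":[0,0,20],"twist":0},
  {"delta_pos":[0,0,11],"twist":0},
  {"delta_pos":[0,0,0],"twist":0},
  {"delta_pos":[0,0,0],"twist":0},
])

```text
time_s: 32.12
tool_pos: [0.4552, -0.2774, 0.2157]
orientation: [-0.0, 1.0, -0.001, 0.001]
contact_force: [0.7, -0.4, 1.3]
gripper_width: 1.0
```

Emit:
drive_tool([
  {"delta_pos":[0,0,0],"twist":0},
  {"delta_pos":[0,0,0],"twist":0},
  {"delta_pos":[0,0,0],"twist":0},
  {"delta_pos":[0,0,0],"twist":0},
  {"delta_pos":[0,0,0],"twist":0},
  {"delta_pos":[0,0,0],"twist":0},
  {"delta_pos":[0,0,0],"twist":0},
  {"delta_pos":[0,0,0],"twist":0},
], hand=0)

```text
time_s: 33.12
tool_pos: [0.455, -0.2771, 0.2151]
orientation: [-0.0, 1.0, 0.0, 0.0]
contact_force: [-1.2, 1.5, 2.8]
gripper_width: 0.647
```

Emit:
drive_tool([
  {"delta_pos":[0,0,-5],"twist":0},
  {"delta_pos":[0,0,-15],"twist":0},
  {"delta_pos":[0,0,-30],"twist":0},
  {"delta_pos":[0,0,-30],"twist":0},
  {"delta_pos":[0,0,-25],"twist":0},
  {"delta_pos":[0,10,-15],"twist":0},
  {"delta_pos":[-5,25,0],"twist":0},
  {"delta_pos":[-10,40,0],"twist":0},
  {"delta_pos":[-10,42,0],"twist":0},
  {"delta_pos":[-10,42,0],"twist":0},
  {"delta_pos":[-10,42,0],"twist":0},
  {"delta_pos":[-10,42,0],"twist":0},
  {"delta_pos":[-10,42,0],"twist":0},
  {"delta_pos":[-10,42,0],"twist":0},
  {"delta_pos":[-10,42,0],"twist":0},
  {"delta_pos":[-10,42,0],"twist":0},
  {"delta_pos":[-10,30,0],"twist":0},
  {"delta_pos":[-10,15,0],"twist":0},
  {"delta_pos":[0,0,0],"twist":0},
  {"delta_pos":[0,0,0],"twist":0},
])

```text
time_s: 35.62
tool_pos: [0.569, 0.1787, 0.3345]
orientation: [-0.0, 1.0, -0.0, -0.001]
contact_force: [0.2, 0.2, -2.6]
gripper_width: 0.649
```

Emit:
drive_tool([
  {"delta_pos":[-5,10,0],"twist":0},
  {"delta_pos":[-10,25,0],"twist":0},
  {"delta_pos":[-10,30,0],"twist":0},
  {"delta_pos":[-7,30,0],"twist":0},
  {"delta_pos":[0,20,0],"twist":0},
  {"delta_pos":[0,10,0],"twist":0},
  {"delta_pos":[0,0,10],"twist":0},
  {"delta_pos":[0,0,20],"twist":0},
  {"delta_pos":[0,0,25],"twist":0},
  {"delta_pos":[0,0,25],"twist":0},
  {"delta_pos":[0,0,16],"twist":0},
  {"delta_pos":[0,0,8],"twist":0},
  {"delta_pos":[0,0,4],"twist":0},
  {"delta_pos":[0,0,0],"twist":0},
  {"delta_pos":[0,0,0],"twist":0},
])

```text
time_s: 37.5
tool_pos: [0.6019, 0.3041, 0.2279]
orientation: [-0.0, 1.0, 0.0, 0.001]
contact_force: [0.2, 0.9, -2.1]
gripper_width: 0.649
```

Emit:
drive_tool([
  {"delta_pos":[0,0,2],"twist":0},
  {"delta_pos":[0,0,2],"twist":0},
  {"delta_pos":[0,0,1],"twist":0},
  {"delta_pos":[0,0,1],"twist":0},
  {"delta_pos":[0,0,0],"twist":0},
  {"delta_pos":[0,0,0],"twist":0},
])

```text
time_s: 38.25
tool_pos: [0.6015, 0.304, 0.2209]
orientation: [-0.0, 1.0, -0.0, 0.0]
contact_force: [0.4, 0.3, -2.8]
gripper_width: 0.648
```

Emit:
drive_tool([
  {"delta_pos":[0,0,1],"twist":0},
  {"delta_pos":[0,0,1],"twist":0},
  {"delta_pos":[0,0,0.5],"twist":0},
  {"delta_pos":[0,0,0.5],"twist":0},
  {"delta_pos":[0,0,0],"twist":0},
  {"delta_pos":[0,0,0],"twist":0},
])

```text
time_s: 39.0
tool_pos: [0.6015, 0.304, 0.2181]
orientation: [-0.0, 1.0, -0.0, 0.0]
contact_force: [-1.5, 0.2, 0.4]
gripper_width: 0.645
```

Emit:
drive_tool([
  {"delta_pos":[0,0,0.3],"twist":0},
  {"delta_pos":[0,0,0],"twist":0},
])

```text
time_s: 39.25
tool_pos: [0.6015, 0.304, 0.2181]
orientation: [-0.0, 1.0, -0.0, 0.0]
contact_force: [-3.3, -1.3, 2.1]
gripper_width: 0.651
```

Emit:
drive_tool([
  {"delta_pos":[0,0,0],"twist":0},
  {"delta_pos":[0,0,0],"twist":0},
  {"delta_pos":[0,0,0],"twist":0},
  {"delta_pos":[0,0,0],"twist":0},
  {"delta_pos":[0,0,0],"twist":0},
  {"delta_pos":[0,0,-5],"twist":0},
  {"delta_pos":[0,0,-15],"twist":0},
  {"delta_pos":[0,0,-30],"twist":0},
  {"delta_pos":[0,0,-40],"twist":0},
  {"delta_pos":[0,0,-40],"twist":0},
  {"delta_pos":[0,0,-40],"twist":0},
  {"delta_pos":[0,-20,-20],"twist":0},
  {"delta_pos":[0,-40,0],"twist":0},
  {"delta_pos":[20,-40,0],"twist":0},
  {"delta_pos":[40,-40,0],"twist":0},
  {"delta_pos":[40,-40,0],"twist":0},
  {"delta_pos":[40,-40,0],"twist":0},
  {"delta_pos":[20,-20,0],"twist":0},
  {"delta_pos":[0,0,0],"twist":0},
  {"delta_pos":[0,0,0],"twist":0},
], hand=1)

```text
time_s: 41.75
tool_pos: [0.4419, 0.0638, 0.4076]
orientation: [-0.0, 1.0, 0.0, 0.0]
contact_force: [-0.9, -0.2, 0.3]
gripper_width: 1.0
```

Run:
```python
from cell import arm
from h import *;import pickle
d0=pickle.load(open("d0.pkl","rb"))["scene"]["color"]
c=arm.snapshot("scene")["color"]
cv2.imwrite("pics/s4.png",cv2.resize(c[110:330,80:460,::-1],None,fx=2,fy=2,interpolation=cv2.INTER_CUBIC))
for n,(y0,y1,x0,x1) in {"cup":(245,305,215,262),"mug":(105,200,405,450)}.items():
    a=cv2.cvtColor(d0[y0:y1,x0:x1],7).astype(np.float32);b=cv2.cvtColor(c[y0:y1,x0:x1],7).astype(np.float32)
    print(n,cv2.phaseCorrelate(a,b))
s=arm.get_state();print(s["time_s"],s["tool_pos"],s["gripper_width"])
```

```text
cup ((-0.06423582853300758, -0.07615871851871248), 1.0395521014928817)
mug ((0.43197529938762, -0.09717524267686883), 0.8204208190794344)
41.8 [0.44211745 0.06407152 0.40758915] 0.9992673900316348
```

View pics/s4.png

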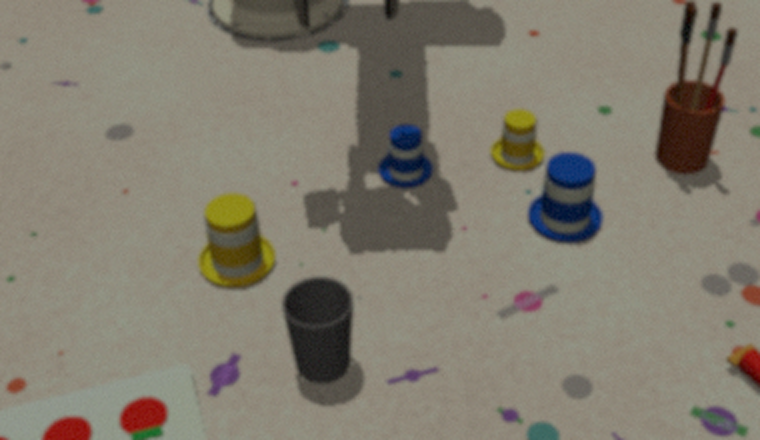

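All four pots stand upright inside the matching saucers: large yellow (237,240), small blue (405,155), small yellow (518,140), large blue (568,200). The cup and mug are where they were.

```bash
python3 -c "
from cell import arm
print(arm.close_job())"
```

```text
the job is handed in; nothing more can be done
None
```

All four paint pots are standing upright in the saucers that match their colour and size, and I handed the job in at about 42 s of robot time. I lowered each one until the force reading showed it touching the saucer floor, and only then opened the gripper. The highest force reading was about 9 N.

- **Final picture:** all four pots are upright inside their rims, and the gripper is open and clear of them.
- **Placement height:** at release, each pot was 3 mm above its pick-up height, which matches the saucer floor thickness.
- **Water cup:** it has not moved (under 0.1 pixel).
- **Brush mug:** the image check gave a 0.4 pixel shift, about 1 mm. The robot never came near it, so this is probably the arm's changed shadow, but I didn't check further.
- **Camera agreement:** the views placed the saucers within about 3–6 mm of each other. That is inside the 10–12 mm of room each pot has in its saucer.

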